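# Refit the press's plug-in relay and latch the control box door

### The job

The heat press's control box lies open on its back on the bench. Plug the loose relay (the one with the clear cover) fully home, upright, into the empty socket inside the box and let go of it; then swing the door over and push it shut until its sprung latch rides over the strike and snaps in, so that the door stays shut by itself. Feel your way: at no time let the arm or gripper press on the door with more than 35 N or jam the relay into its socket with more than 35 N, do not let the door slam, and leave the other things on the bench where they are.

Things in the scene. Friction and masses are not known exactly. Their poses are not given: they have to be found in the camera images.
- enclosure: Grey steel control box lying on its back, fixed: 300 (x) x 200 (y) mm, rim 116 mm high, open top. Origin: centre of its underside; z up, x along its long side, +y to the hinge side, -y to the latch side. Inside, a rail along x at y = 0 carries two white breakers (x -127 to -90 mm, tops 100 mm above the bench), the socket, and terminal blocks (x 94 to 136 mm, 70 mm high).
- socket: Empty black relay socket on the rail near the box's middle, fixed: 42 (x) x 74 (y) x 30 mm high. Origin: centre of its underside, 27.5 mm above the bench; axes as the box's. Pocket in its top: 31 (x) x 39 (y) mm, 14 mm deep, edges bevelled 2 mm; floor 16 mm and mouth 30 mm above the origin.
- relay: Loose plug-in relay standing on the bench at the robot's right: 28 (x) x 36 (y) x 56 mm high, black foot, clear cover, copper coil inside, about 85 g. Origin: centre of its underside; z up. Its x goes along the socket's x, either way round. Home, its underside is 16 mm above the socket's origin, its top 99.5 mm above the bench.
- door (a joint): Opening angle of the door, rad: 0 = square shut on top of the box, 1.57 = upright, stop at 2.05; starts 1.65 to 1.95 (leaning away from the box). Stiff hinge: the door (0.6 kg) stays where it is left; 2 to 8 N at its free edge moves it. Latched it reads between -0.035 and 0.035, depending on the strike.
- hinge (a point): Middle of the hinge line, fixed to the box: 100 mm to +y of its centre and 124 mm above the bench; the line runs along the box's x, and this point has the box's axes. The door is a flat panel 304 mm along the hinge, its free edge 206 mm from the hinge line and its outer face 3 mm outside it.
- door_push (a point): Spot on the door's outer face straight over the latch, where to press it shut; moves with the door: mid-length, 180 mm from the hinge line, 26 mm from the free edge. Axes: x along the hinge, -y from hinge to free edge, z out of the outer face (up when shut). A flush black release paddle (75 x 34 mm, not used) lies 125 mm from the hinge line.
- bolt (a joint): How far the bevelled spring bolt at the free edge is pushed in, m: 0 = out. Its strike, a roller in the box's -y wall, is slotted: set up to 4.5 mm higher or lower, unmeasured. Pressed at door_push the bolt meets it about 0.1 rad before shut, goes in 9 mm at about 8 N; two rubber buffers on the strike (4.5 N per mm) are pressed 5 mm and the bolt snaps out to 0 at 16 to 21 N. 1.5 mm below are solid stops.
- screwdriver: Screwdriver lying on the bench, 190 mm long; a bystander.
- multimeter: Grey meter lying on its back, 75 x 150 x 34 mm; a bystander.
- spare_timer: Grey square timer, 48 x 48 x 62 mm with a black dial on top, standing on the bench; a bystander, does not fit the socket.
- tape_roll: Black roll of tape lying flat, 96 mm across, 19 mm high; a bystander.
- spray_can: Bare aluminium spray can, 54 mm across, 165 mm high; a bystander.
- ferrule_box: White divided box, 100 x 70 x 28 mm; a bystander.
- mug: White mug, 80 mm across, 92 mm high; a bystander.
Not all that is in view belongs to the job. What is shaped like the relay but blue, pink or yellow is not meant.

How it is judged (in metres and radians):
On the way, in this order (a step that is already met when the one before it is completed fails the run):
1. the relay is fully home in its socket, upright, and let go, the door still open (z of relay in the frame of socket between 0.012 and 0.0195 m and horizontal distance between relay and socket below 0.004 m and angle between relay's own z axis and vertical below 0.09 rad and contact force between the fingers and relay below 0.2 N and value of joint door above 1 rad), for 0.2 s.
2. the door is shut and its bolt has snapped out under the strike (value of joint door below 0.045 rad and value of joint bolt below 0.003 m), for 0.2 s.
At the end, for the whole second after the job is handed in: The relay sits home in the socket (underside no more than 3.5 mm off the pocket's floor, within 4 mm of the socket's centre, upright to 5 degrees) and the door is shut by its latch: door angle under 0.045 rad with the bolt sprung out to within 3 mm, everything at rest and the robot clear (all of step 2 and z of relay in the frame of socket between 0.012 and 0.0195 m and horizontal distance between relay and socket below 0.004 m and angle between relay's own z axis and vertical below 0.09 rad and linear speed of relay below 0.02 m/s and velocity of joint door between -0.05 and 0.05 rad/s); the robot touches nothing.
It fails at once if the door is pushed with more than 35 N (contact force between any of the fingers, the arm and door above 35 N).
It fails at once if the relay is jammed into its socket with more than 35 N (contact force between relay and socket above 35 N).
It fails at once if the door slams (closes faster than 3 rad/s) (velocity of joint door below -3 rad/s).
It fails at once if another thing on the bench is shifted by more than 30 mm (distance of any of screwdriver, multimeter, spare_timer, tape_roll, spray_can, ferrule_box, mug from where it was at the start of the episode above 0.03 m).
It also fails if it takes over 64 s, if anything falls off the work surface, if the arm or the gripper's body presses on something with over 40 N, if the wrist force passes 120 N, or if a joint passes its speed limit or range.

### The arm

A 6-joint arm with a two-finger parallel gripper is mounted at the origin on the work surface. World frame = base frame: x ahead of the robot, y to its left, z up, the work surface at z = 0. Lengths are in mm, angles in rad, forces in N, time in s.
With the tool pointing down it reaches from about 350 to 975 mm from the base axis. Payload 7.1 kg.
Tool frame: the origin (TCP) lies at the very end of the fingers, on their centre line; the grasp point (between the pads) lies tcp_to_grasp behind it (tcp_to_grasp is the distance from the TCP to the grasp point, in mm); z points along the fingers, x is the direction in which the jaws open and shut, and the axes are right-handed (so a half turn about z gives the same grasp; the last joint's range is limited). The gripper opens to 88 mm and grips with 3 to 60 N. Pads are 20 mm wide; open, the fingers measure 115 mm over their backs; the gripper's body (75 mm by 178 mm) begins 61 mm behind the grasp point.
Start: joints at [-1.324, 0.423, 1.63, -0, 1.089, -0.019], TCP at [164.194, -603.03, 222.675] pointing down, gripper open.
Joint ranges: [-3, 3], [-0.9, 2.11], [0.09, 2.58], [-1.31, 4.45], [0.11, 2.69], [-2.54, 2.54]. Speed limits (rad/s): [2.39, 2.39, 3.01, 3.14, 3.14, 3.14].

### API

Orientations are given as a rotation vector (axis times angle).
In Python, from workcell import get_obs, get_image, close_job, recognise, mark_of, tcp_to_grasp gives the robot as it stands. The module is installed in compiled form; this text tells all that it offers.
- The arm moves only by the tool move_arm, never from a script. Its argument "motion" is a list of rows, each a list of 7 numbers: the shift along the world's x, y, z in mm, then the turn, a rotation vector about the world's x, y, z in rad, then the finger opening in mm, from 0 to 87.8. A call has 1 to 5 rows; each row is the pose to reach, as a shift and turn from the pose commanded when the call began; what a row does not reach only later rows make up. A row lasts 1/12 s, in which the tool goes at most 41.7 mm and 7.16 degrees, less where a joint would pass 70% of its speed; a pose out of reach is approached as far as the arm can. A call with a gripper value outside its range is refused whole. The fingers move at their own pace and stop on an object; the grip force is fixed at half the most. Time passes only in rows, so rows that repeat a pose let the fingers close. It gives the time, the measured TCP pose, the force and the opening at its end, in the units of the state.
- get_obs(): the state, without advancing time (a new reading comes with each control period).
- get_image(name): name is "side" or "top" or "wrist"; returns a dict with "color" (480x640x3 uint8, red, green, blue), "mtx" (3x3 intrinsics, pixels), "camera_from_world" (4x4, takes a point from world to camera coordinates). Camera axes: x right, y up, looking along -z (the intrinsics and any distortion apply to the point x, -y, -z); pixel columns grow to the right and rows downward; lengths in mm; the calibration is good to about 2 mm. The wrist camera is an equidistant fisheye: a pixel r from the principal point sees the ray r / f radians off the axis. A picture is of the moment at which its call begins. There is no depth.
- close_job(): hands the job in, once; it reports no verdict.
Trained networks look in a picture, given as the dict that the camera call returned (one of the last four; its "shot" number tells which), for a name from the list of things; names that differ only in an ending like _2 or _b are one class to them, and where a whole thing is asked for, a point or a joint stands for the part that bears it (a point fixed in the world has none). Each returns a list of dicts, best first, with "p" (0 to 1); they miss things now and then, are a little off and sometimes report something else, mostly with a low value. They report only what shows in the picture. A call takes as long as a camera call. They do not tell look-alikes from the thing itself.
- recognise(picture, label): "bbox" ([centre column, centre row, width, height] in pixels, round what is visible of it).
- mark_of(picture, label): "location" ([row, column] in pixels: a listed point, or the origin of a listed thing).
The state is a dict: "t": time; "qpos": joint angles; "qvel": joint speeds; "joint_torque": joint torques, N m; "ee_pos": TCP position; "orientation": TCP orientation; "ft_force": force on the tool from outside, world axes, zero at the start; "moment": the same for the moment, N m; "width": finger opening in mm.
Only numpy, scipy, OpenCV 4.12 (cv2) and the standard library are available. Lean on these libraries where they do the work, as an engineer would, in place of code of your own. Each camera call takes 0.05 s, during which the arm holds its last target. There are 200 camera calls.

## Working session

There is one attempt and no reset: what is moved stays moved. The work goes in short steps, Python scripts to look and compute and a tool call to move; the robot and the scene stay as the last step left them, time stands still between calls to the robot, and variables do not carry over. Pictures are saved under pics/ and viewed, about 8 in all and at most 12, crops included, and the job is handed in when it is done.

Besides the shell and the picture viewer there is one more tool, called as name([rows], argument=value, ...), one row to a line, values as JSON. move_arm: Moves the arm, as the interface text tells. Its arguments: {"type":"object","properties":{"motion":{"type":"array"}},"required":["motion"]}

```bash
mkdir -p pics
cat > h.py <<'E'
import numpy as np, cv2
from workcell import *
def snap(n,f=None):
    p=get_image(n)
    if f: cv2.imwrite(f'pics/{f}.png',p['color'][:,:,::-1])
    return p
def ray(p,row,col):
    M=np.array(p['camera_from_world']);K=np.array(p['mtx'])
    x=(col-K[0,2])/K[0,0];y=(row-K[1,2])/K[1,1]
    d=np.array([x,-y,-1.]);
    if p.get('fish'):
        r=np.hypot(x,y);s=np.sin(r)/max(r,1e-9);d=np.array([x*s,-y*s,-np.cos(r)])
    R=M[:3,:3];o=-R.T@M[:3,3];d=R.T@d
    return o,d/np.linalg.norm(d)
def atz(p,row,col,z):
    o,d=ray(p,row,col);return o+d*(z-o[2])/d[2]
def proj(p,P):
    M=np.array(p['camera_from_world']);K=np.array(p['mtx'])
    c=M[:3,:3]@np.array(P,float)+M[:3,3];v=np.array([c[0],-c[1],-c[2]])
    if p.get('fish'):
        a=np.arctan2(np.hypot(v[0],v[1]),v[2]);u=v[:2]/max(np.hypot(v[0],v[1]),1e-9)*a
    else:u=v[:2]/v[2]
    return K[0,0]*u[0]+K[0,2],K[1,1]*u[1]+K[1,2]
def tri(rs):
    A=sum(np.eye(3)-np.outer(d,d) for o,d in rs);b=sum((np.eye(3)-np.outer(d,d))@o for o,d in rs)
    return np.linalg.solve(A,b)
E
python3 - <<'E'
from h import *
np.set_printoptions(precision=1,suppress=True)
print(get_obs(),tcp_to_grasp)
for n in ['side','top','wrist']:
    p=snap(n,n+'0')
    if n=='wrist':p['fish']=1
    print(n,np.array(p['mtx']).tolist(),ray(p,240,320))
    for l in ['enclosure','socket','relay','hinge','door_push','door']:
        print(l,[(np.round(m['location']),round(m['p'],2)) for m in mark_of(p,l)[:3]],[(np.round(m['bbox']),round(m['p'],2)) for m in recognise(p,l)[:3]] if l in('relay','socket') else '')
a=cv2.imread('pics/side0.png')
E
```

```text
{'t': 0.0, 'qpos': array([-1.3,  0.4,  1.6, -0. ,  1.1, -0. ]), 'qvel': array([-0.,  0., -0., -0.,  0.,  0.]), 'joint_torque': array([ -0. , -54.5, -27.4,   0.1,   0. ,  -0. ]), 'ee_pos': array([ 164.1, -602.5,  221.9]), 'orientation': array([-2.5,  1.9,  0. ]), 'ft_force': array([ 0.7,  0.1, -0.3]), 'moment': array([ 0., -0.,  0.]), 'width': 87.66716581300457} 18.700000000000003
side [[506.9953711709935, 0.0, 326.9323981853837], [0.0, 506.9953711709935, 247.28105312722758], [0.0, 0.0, 1.0]] (array([ 726.7, -975.9,  805.1]), array([-0.2,  0.8, -0.6]))
enclosure [(array([269., 329.]), 0.86), (array([358., 278.]), 0.54)] 
socket [(array([259., 318.]), 0.63)] [(array([322., 248.,  20.,  11.]), 0.67)]
relay [(array([360., 281.]), 0.88), (array([347., 247.]), 0.73), (array([362., 316.]), 0.73)] [(array([248., 336.,  17.,  24.]), 0.82), (array([281., 349.,  21.,  29.]), 0.8), (array([271., 379.,  22.,  36.]), 0.79)]
hinge [(array([210., 344.]), 0.85)] 
door_push [(array([209., 285.]), 0.7), (array([143., 351.]), 0.64)] Traceback (most recent call last):
  File "<stdin>", line 9, in <module>
ValueError: it knows: door_push, enclosure, ferrule_box, hinge, mug, multimeter, relay, screwdriver, socket, spare_timer, spray_can, tape_roll
```

View pics/side0.png

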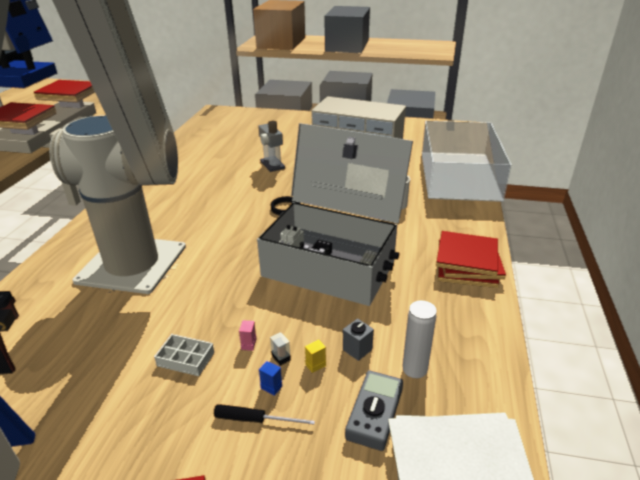

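The side view shows the clear-cover relay at about (281,348), with pink, yellow and blue decoys around it. The box is at about (330,250) with its door leaning away.

Run:
```python
from h import *
np.set_printoptions(precision=1,suppress=True)
for n in ['top','wrist']:
    p=snap(n,n+'0')
    if n=='wrist':p['fish']=1
    print(n,np.array(p['mtx']).tolist(),ray(p,240,320))
    for l in ['enclosure','socket','relay','hinge','door_push']:
        print(l,[(np.round(m['location']),round(m['p'],2)) for m in mark_of(p,l)[:4]],[(np.round(m['bbox']),round(m['p'],2)) for m in recognise(p,l)[:4]] if l in('relay','socket') else '')
```

```text
top [[443.3201857756109, 0.0, 315.22433001382944], [0.0, 443.3201857756109, 246.26506846512467], [0.0, 0.0, 1.0]] (array([ 283.1,   16.8, 1254.2]), array([ 0.2, -0. , -1. ]))
enclosure [(array([247., 292.]), 0.87)] 
socket [(array([258., 288.]), 0.89)] [(array([289., 255.,  27.,  21.]), 0.62)]
relay [(array([239., 408.]), 0.73), (array([269., 430.]), 0.61), (array([262., 405.]), 0.6)] [(array([434., 267.,  19.,  12.]), 0.61), (array([389., 210.,  24.,  22.]), 0.59), (array([398., 295.,  17.,  15.]), 0.54), (array([410., 240.,  17.,  19.]), 0.49)]
hinge [(array([230., 252.]), 0.56), (array([264., 407.]), 0.22)] 
door_push [(array([208., 214.]), 0.75)] 
wrist [[371.64829954431775, 0.0, 324.4549117016865], [0.0, 371.64829954431775, 241.03940740075168], [0.0, 0.0, 1.0]] (array([ 242.9, -580.3,  385.3]), array([-0.3, -0.1, -1. ]))
enclosure [] 
socket [] []
relay [] []
hinge [] 
door_push []
```

```bash
python3 -c "
import cv2,numpy as np
a=cv2.imread('pics/top0.png');b=cv2.imread('pics/wrist0.png')
c=np.hstack([a,b]);cv2.imwrite('pics/tw.png',cv2.resize(c,(800,300)));"
```

```text
(no output)
```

View pics/top0.png

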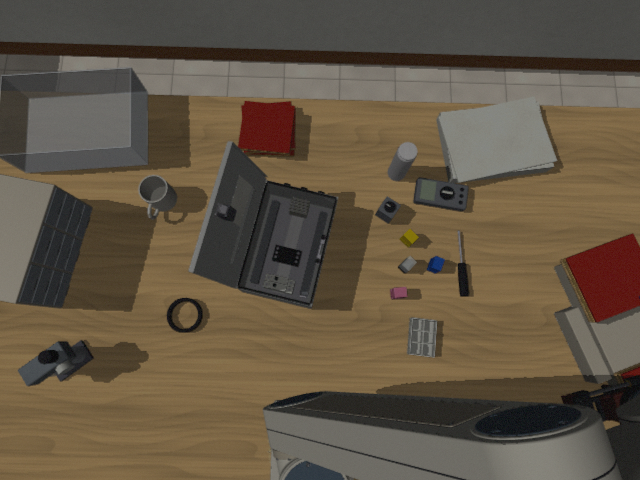

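View pics/wrist0.png

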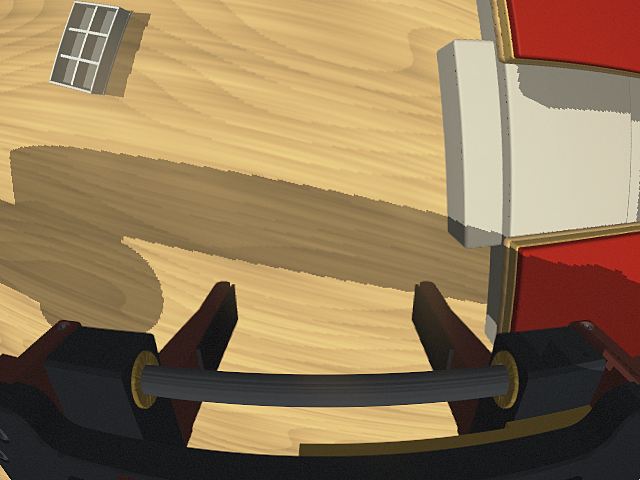

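Top view: image up is +x, left is +y. The clear relay is at (406,264), the box centre is near (290,247) with the hinge on the left (+y), and the socket is at (288,256). The wrist view shows only the fingers and the ferrule box.

```bash
python3 - <<'E'
from h import *
np.set_printoptions(precision=1,suppress=True)
t=snap('top');s=snap('side')
for l in ['enclosure','socket','hinge','door_push']:
    a=mark_of(t,l);b=mark_of(s,l)
    for A in a[:1]:
      for B in b[:2]: 
        P=tri([ray(t,*A['location']),ray(s,*B['location'])]);print(l,A['p'],B['p'],P,'resid',np.subtract(proj(t,P),A['location'][::-1]))
for l in ['relay','spare_timer','mug','spray_can','ferrule_box','multimeter','screwdriver','tape_roll']:
    for n,q in(('t',t),('s',s)):
        print(l,n,[(atz(q,*m['location'],0)[:2],round(m['p'],2)) for m in mark_of(q,l)[:5]])
M=np.array(t['camera_from_world']);print('cam',-M[:3,:3].T@M[:3,3])
# box rim corners rough from top view at z=116
for r,c in [(290,242),(305,312),(180,265),(196,336)]: print(atz(t,r,c,116))
E
python3 -c "
import cv2
a=cv2.imread('pics/top0.png')[135:315,180:450];b=cv2.imread('pics/side0.png')[110:410,230:430]
cv2.imwrite('pics/tc.png',cv2.resize(a,None,fx=2.96,fy=2.96,interpolation=cv2.INTER_CUBIC))"
```

```text
enclosure 0.78 0.61 [526.9  73.3   2.1] resid [0.6 1.9]
socket 0.61 0.55 [ 584.6  106.4 -322.5] resid [-1.3 -4.6]
socket 0.61 0.44 [499.3  80.4  31.3] resid [0.5 1.6]
hinge 0.7 0.5 [527.7 167.5  -6.6] resid [ 6.7 16.8]
door_push 0.77 0.65 [554.6 239.5 293.6] resid [0.5 1.8]
relay t [(array([ 559.3, -258.6]), 0.77), (array([ 491.4, -256.3]), 0.74), (array([ 474.9, -327.8]), 0.71), (array([ 507.2, -420. ]), 0.67), (array([678., 458.]), 0.54)]
relay s [(array([ 479.9, -258. ]), 0.9), (array([ 570.7, -255.4]), 0.81), (array([ 403. , -238.8]), 0.8), (array([ 482. , -331.2]), 0.58)]
spare_timer t []
spare_timer s [(array([ 638.6, -194.4]), 0.61)]
mug t [(array([676.4, 450.5]), 0.75)]
mug s [(array([509.3, 401.1]), 0.73), (array([660.6, 447.1]), 0.44)]
spray_can t [(array([ 761.8, -235.3]), 0.78)]
spray_can s [(array([ 762.6, -234.3]), 0.86)]
ferrule_box t [(array([ 283.2, -296. ]), 0.61)]
ferrule_box s [(array([ 286.4, -299.7]), 0.66)]
multimeter t [(array([ 687.8, -354.5]), 0.95)]
multimeter s [(array([ 694.8, -351. ]), 0.95)]
screwdriver t [(array([ 505.4, -415.3]), 0.54), (array([572.9, 198.7]), 0.54)]
screwdriver s [(array([ 487.3, -419.2]), 0.7), (array([ 631.3, -197. ]), 0.5)]
tape_roll t [(array([330.7, 369.6]), 0.87), (array([650.3, 308.8]), 0.5)]
tape_roll s [(array([330.3, 363. ]), 0.72)]
cam [ 283.1   16.8 1254.2]
[390.3 191.4 116. ]
[356.5  11.2 116. ]
[687.8 146.  116. ]
[648.1 -46.  116. ]
```

View pics/tc.png

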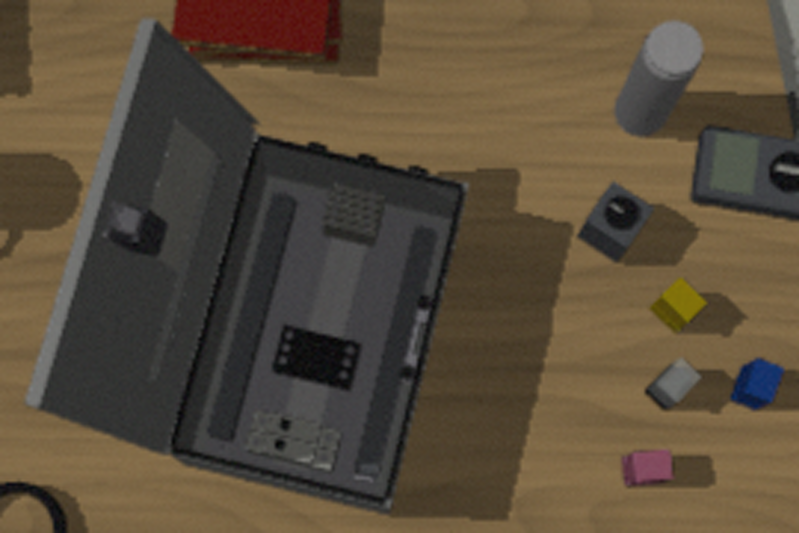

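Enlarged top view: the clear relay (675,383) is turned about 45° with its decoys 75–90 mm away. The socket is at (317,355) in the crop, and the box is yawed about -12°. I'm moving above the relay.

move_arm([
  [34, 40, 0, 0, 0, 0, 87],
  [68, 80, 0, 0, 0, 0, 87],
  [102, 120, 0, 0, 0, 0, 87],
  [136, 160, 0, 0, 0, 0, 87],
  [170, 200, 0, 0, 0, 0, 87],
])

```text
t: 2.92
ee_pos: [299.9, -442.8, 222.8]
orientation: [2.495, -1.908, 0.001]
ft_force: [0.2, -0.3, 0.9]
width: 87.3
```

move_arm([
  [30, 32, 0, 0, 0, 0, 87],
  [60, 64, 0, 0, 0, 0, 87],
  [90, 96, 0, 0, 0, 0, 87],
  [106, 126, 0, 0, 0, 0, 87],
  [106, 126, 0, 0, 0, 0, 87],
])

```text
t: 3.33
ee_pos: [408.0, -313.3, 222.8]
orientation: [-2.5, 1.9, 0.001]
ft_force: [-0.4, 0.2, 0.4]
width: 87.0
```

Run:
```python
from h import *
np.set_printoptions(precision=1,suppress=True)
o=get_obs();print(o['t'],o['ee_pos'],o['orientation'])
p=snap('wrist','w1');p['fish']=1
for l in ['relay','socket']:
  print(l,[(np.round(m['location']),atz(p,*m['location'],0),round(m['p'],2)) for m in mark_of(p,l)[:5]],[(np.round(m['bbox']),round(m['p'],2)) for m in recognise(p,l)[:5]])
```

```text
3.3333 [ 408.  -313.3  222.8] [-2.5  1.9  0. ]
relay [(array([ 56., 315.]), array([ 556.6, -260.1,    0. ]), 0.94), (array([191., 248.]), array([ 402.5, -228.8,    0. ]), 0.71), (array([123., 286.]), array([ 481.8, -249.8,    0. ]), 0.69), (array([144., 363.]), array([ 482. , -332.4,    0. ]), 0.56)] [(array([368., 146.,  50.,  47.]), 0.94), (array([239., 196.,  44.,  38.]), 0.85), (array([283., 122.,  48.,  46.]), 0.74), (array([312.,  48.,  43.,  56.]), 0.74)]
socket [(array([67., 27.]), array([494.9, 111.4,   0. ]), 0.88)] [(array([15., 62., 28., 44.]), 0.7), (array([434., 158.,  57., 175.]), 0.38)]
```

View pics/w1.png

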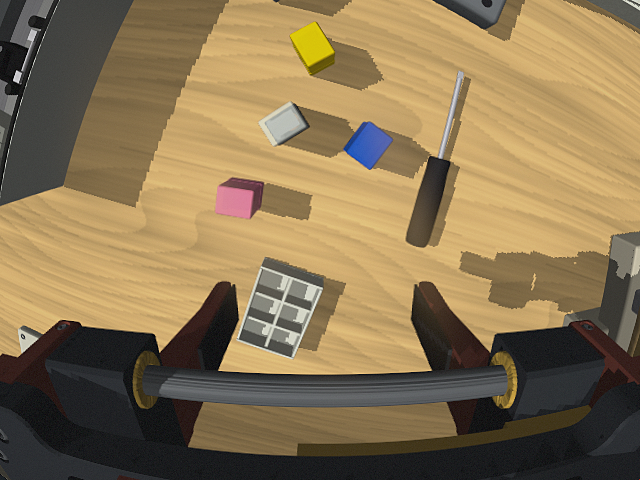

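Wrist view: the clear relay is at (284,123), yawed, with blue at (369,146) and pink at (240,198). I'll fit its pose by silhouette.

```bash
cat > fit.py <<'E'
from h import *
from scipy.optimize import differential_evolution
def corners(x,y,yaw,z0=0,a=28,b=36,h=56):
    c,s=np.cos(yaw),np.sin(yaw)
    return [[x+c*u-s*v,y+s*u+c*v,z] for z in(z0,z0+h) for u in(-a/2,a/2) for v in(-b/2,b/2)]
def sil(p,pts,S=4,shape=(480,640)):
    q=np.array([proj(p,P) for P in pts])
    m=np.zeros(shape,np.uint8);cv2.fillConvexPoly(m,cv2.convexHull(np.round(q*16).astype(np.int32)),1,shift=4);return m
def fit(p,mask,x0,y0,r=20,**k):
    def f(v): m=sil(p,corners(*v,**k));return -(m&mask).sum()/max((m|mask).sum(),1)
    return differential_evolution(f,[(x0-r,x0+r),(y0-r,y0+r),(0,np.pi)],maxiter=60,seed=1,tol=1e-5)
E
python3 - <<'E'
from fit import *
p=get_image('wrist');p['fish']=1
im=p['color'];hsv=cv2.cvtColor(im,cv2.COLOR_RGB2HSV)
w=((hsv[:,:,1]<60)|(hsv[:,:,2]<45)).astype(np.uint8);z=np.zeros_like(w);z[92:158,245:325]=w[92:158,245:325]
n,l,st,_=cv2.connectedComponentsWithStats(z);i=1+np.argmax(st[1:,4]);z=(l==i).astype(np.uint8);print(st[i])
r=fit(p,z,486,-256);print(r.x,r.fun)
m=sil(p,corners(*r.x))
o=im.copy();c=lambda k:cv2.findContours(k,0,2)[0]
o=cv2.resize(o[80:170,235:335],(800,720),interpolation=2)
print([np.round(proj(p,P)) for P in corners(*r.x)])
for k,col in((z,(255,0,0)),(m,(0,255,0))):
    kk=cv2.resize(k[80:170,235:335],(800,720),interpolation=0);cv2.drawContours(o,c(kk),-1,col,1)
cv2.imwrite('pics/f1.png',cv2.resize(o,(640,576))[:,:,::-1])
E
```

```text
[ 252   97   51   44 1342]
[ 5.05997969e+02 -2.36004338e+02  4.75359994e-01] 6454424098568772.0
[array([293., 102.]), array([259., 110.]), array([287.,  76.]), array([253.,  84.]), array([288.,  97.]), array([248., 107.]), array([281.,  67.]), array([241.,  77.])]fit.py:10: RuntimeWarning: overflow encountered in scalar negative
  def f(v): m=sil(p,corners(*v,**k));return -(m&mask).sum()/max((m|mask).sum(),1)
```

View pics/f1.png

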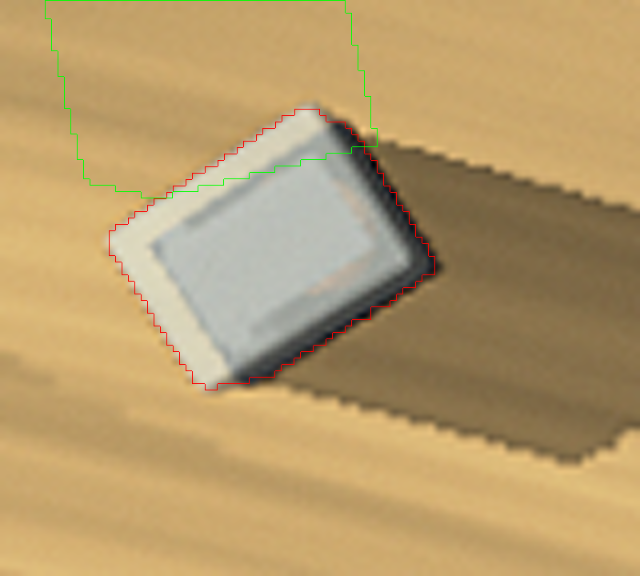

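The mask outlines the relay cleanly; the fit failed on an unsigned overflow, so I'm fixing that.

```bash
sed -i 's/return -(m&mask).sum()/return -float((m\&mask).sum())/' fit.py
cat > rel.py <<'E'
from fit import *
np.set_printoptions(precision=3,suppress=True)
import sys
def relaymask(p,win):
    im=p['color'];hsv=cv2.cvtColor(im,cv2.COLOR_RGB2HSV)
    w=((hsv[:,:,1]<60)|(hsv[:,:,2]<45)).astype(np.uint8);z=np.zeros_like(w);r0,r1,c0,c1=win;z[r0:r1,c0:c1]=w[r0:r1,c0:c1]
    n,l,st,_=cv2.connectedComponentsWithStats(z);i=1+np.argmax(st[1:,4]);print(st[i]);return (l==i).astype(np.uint8)
if __name__=='__main__':
    p=get_image('wrist');p['fish']=1
    r=fit(p,relaymask(p,(92,158,245,325)),486,-256);print('wrist',r.x,r.fun)
    p=get_image('side');b=[m['bbox'] for m in recognise(p,'relay') if abs(m['bbox'][0]-281)<10 and abs(m['bbox'][1]-349)<10];print(b)
    r=fit(p,relaymask(p,(334,364,269,293)),486,-256);print('side',r.x,r.fun)
    o=get_obs();print(o['ee_pos'],o['qpos'])
E
python3 rel.py
```

```text
[ 252   96   51   45 1349]
wrist [ 481.223 -252.579    0.844] -0.9071956960322798
[[281.1, 349.0, 21.5, 30.6]]
[271 334  19  30 380]
side [ 481.258 -251.459    0.443] -0.7470119521912351
[ 404.467 -319.301  222.65 ] [-0.691  0.262  1.87  -0.     1.009  0.616]
```

move_arm([
  [8, 5, -5, 0, 0, 0.12, 80],
  [16, 10, -10, 0, 0, 0.24, 80],
  [26, 16, -15, 0, 0, 0.36, 80],
  [34, 22, -22, 0, 0, 0.48, 80],
  [34, 22, -22, 0, 0, 0.57, 80],
])

```text
t: 4.2
ee_pos: [439.3, -296.0, 199.6]
orientation: [-2.934, 1.12, 0.002]
ft_force: [-0.3, 0.1, 1.1]
width: 79.6
```

move_arm([
  [0, 0, 0, 0, 0, 0, 80],
  [0, 0, 0, 0, 0, 0, 80],
])

```text
t: 4.37
ee_pos: [438.8, -296.8, 200.6]
orientation: [2.93, -1.134, -0.0]
ft_force: [-0.0, 0.2, 0.0]
width: 80.1
```

Run:
```python
from rel import *
o=get_obs();print(o['ee_pos'],o['orientation'],o['qpos'])
p=snap('wrist','w2');p['fish']=1
c,r=np.round(proj(p,[481,-252,30])).astype(int);print(c,r)
m=relaymask(p,(max(r-50,0),r+50,c-50,c+50))
r=fit(p,m,482,-252);print('wrist',r.x,r.fun)
s=sil(p,corners(*r.x));y,x=np.mgrid[:480,:640]
for k in (m,s): print(x[k>0].mean(),y[k>0].mean(),k.sum())
```

```text
[ 438.828 -296.767  200.609] [ 2.93  -1.134 -0.   ] [-0.617  0.313  1.858 -0.     0.971  0.122]
327 152
[ 307  136   43   35 1445]
wrist [ 481.692 -252.335    0.832] -0.9352750809061489
327.8166089965398 153.12179930795847 1445
328.6012944983819 152.9812297734628 1545
```

move_arm([
  [20, 20, -30, 0, 0, 0, 64],
  [43, 44, -60, 0, 0, 0, 64],
  [43, 44.5, -90, 0, 0, 0, 64],
  [43, 44.5, -110, 0, 0, 0, 64],
  [43, 44.5, -110, 0, 0, 0, 64],
])

```text
t: 4.83
ee_pos: [479.8, -250.4, 87.1]
orientation: [-2.93, 1.131, 0.01]
ft_force: [-1.1, 0.2, 0.5]
width: 64.0
```

Run:
```python
from rel import *
o=get_obs();print(o['t'],o['ee_pos'],o['orientation'],o['width'])
p=snap('wrist','w3');p['fish']=1
print(proj(p,[481.7,-252.3,56]),[np.round(proj(p,q)) for q in corners(481.7,-252.3,.832)])
```

```text
4.8333 [ 479.771 -250.387   87.104] [-2.93   1.131  0.01 ] 63.97037073583524
(np.float64(332.2585860049984), np.float64(278.36236226466815)) [array([356., 266.]), array([306., 265.]), array([357., 228.]), array([306., 228.]), array([363., 300.]), array([301., 300.]), array([365., 255.]), array([300., 255.])]
```

View pics/w3.png

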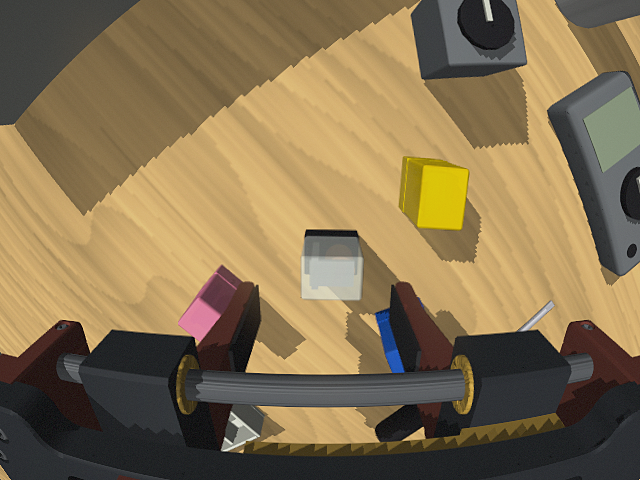

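Wrist view: the relay is square between the open fingers (edges 301–362, top 299), within about 2 px of the model. Descending and gripping.

move_arm([
  [0, 0, -25, 0, 0, 0, 64],
  [0, 0, -50, 0, 0, 0, 64],
  [0, 0, -68, 0, 0, 0, 64],
  [0, 0, -68, 0, 0, 0, 64],
  [0, 0, -68, 0, 0, 0, 50],
])

```text
t: 5.3
ee_pos: [482.4, -252.6, 23.7]
orientation: [2.931, -1.131, 0.001]
ft_force: [0.2, -0.3, -0.4]
width: 60.4
```

move_arm([
  [0, 0, 0, 0, 0, 0, 20],
  [0, 0, 0, 0, 0, 0, 20],
  [0, 0, 0, 0, 0, 0, 20],
  [0, 0, 0, 0, 0, 0, 20],
  [0, 0, 0, 0, 0, 0, 20],
])

```text
t: 5.72
ee_pos: [482.9, -252.3, 23.9]
orientation: [2.931, -1.129, 0.003]
ft_force: [-1.2, -0.7, 7.7]
width: 35.7
```

Run:
```python
from rel import *
from scipy.optimize import minimize
o=get_obs();print(o['t'],o['ee_pos'],o['orientation'],o['width'],o['ft_force'])
# box pose: rim corners & socket in top view
t=snap('top','t2');s=snap('side','s2')
for l in ['enclosure','socket','hinge','door_push']:
  for n,q in(('t',t),('s',s)): print(l,n,[(np.round(m['location'],1),round(m['p'],2)) for m in mark_of(q,l)[:2]])
```

```text
5.7167 [ 482.918 -252.261   23.945] [ 2.931 -1.129  0.003] 35.7478422971984 [-1.176 -0.676  7.689]
enclosure t [(array([249. , 290.8]), 0.97)]
enclosure s [(array([266.8, 329.5]), 0.82)]
socket t [(array([253.9, 290.8]), 0.68)]
socket s [(array([254.2, 321.4]), 0.74)]
hinge t [(array([227.3, 250. ]), 0.71)]
hinge s [(array([210.8, 345.1]), 0.92)]
door_push t [(array([204.6, 212.5]), 0.9)]
door_push s [(array([141.6, 351. ]), 0.62)]
```

Gripped at 35.7 mm. Now lift and carry to the box.

move_arm([
  [0, 0, 15, 0, 0, 0, 20],
  [0, 0, 50, 0, 0, 0, 20],
  [0, 0, 90, 0, 0, 0, 20],
  [0, 0, 130, 0, 0, 0, 20],
  [0, 0, 170, 0, 0, 0, 20],
])

```text
t: 6.63
ee_pos: [481.6, -251.4, 194.6]
orientation: [-2.932, 1.129, 0.001]
ft_force: [-0.0, -0.1, -1.2]
width: 36.1
```

move_arm([
  [-8, 33, 10, 0, 0, -0.11, 20],
  [-16, 66, 20, 0, 0, -0.22, 20],
  [-24, 100, 35, 0, 0, -0.33, 20],
  [-32, 135, 50, 0, 0, -0.44, 20],
  [-40, 170, 60, 0, 0, -0.55, 20],
])

```text
t: 7.05
ee_pos: [441.6, -80.5, 254.2]
orientation: [-2.509, 1.89, -0.002]
ft_force: [0.3, -0.1, -0.7]
width: 36.0
```

move_arm([
  [-8, 35, 0, 0, 0, -0.11, 20],
  [-16, 70, 0, 0, 0, -0.22, 20],
  [-26, 105, 0, 0, 0, -0.33, 20],
  [-36, 140, 0, 0, 0, -0.44, 20],
  [-42, 170, 0, 0, 0, -0.5, 20],
])

```text
t: 7.47
ee_pos: [399.0, 89.4, 253.0]
orientation: [-1.964, 2.451, -0.001]
ft_force: [0.2, -0.8, -1.2]
width: 36.0
```

move_arm([
  [0, 0, 0, 0, 0, 0, 20],
  [0, 0, 0, 0, 0, 0, 20],
  [0, 0, 0, 0, 0, 0, 20],
])

```text
t: 7.72
ee_pos: [400.1, 88.2, 252.9]
orientation: [-1.974, 2.444, -0.001]
ft_force: [-0.0, 0.9, -0.0]
width: 35.8
```

Run:
```python
from rel import *
o=get_obs();print(o['t'],o['ee_pos'],o['orientation'],o['width'],o['ft_force'],o['qpos'])
p=snap('wrist','w4');p['fish']=1
for l,z in [('socket',27.5),('enclosure',0),('hinge',124)]:
  print(l,[(np.round(m['location']),atz(p,*m['location'],z),round(m['p'],2)) for m in mark_of(p,l)[:3]])
```

```text
7.7167 [400.073  88.156 252.864] [-1.974  2.444 -0.001] 35.79090785258911 [-0.036  0.912 -0.048] [ 0.188  0.054  2.047 -0.     1.04   1.971]
socket [(array([117., 311.]), array([494.713,  83.184,  27.5  ]), 0.85)]
enclosure [(array([ 97., 314.]), array([516.266,  76.379,   0.   ]), 0.76)]
hinge [(array([ 87., 179.]), array([542.158, 178.145, 124.   ]), 0.8)]
```

View pics/w4.png

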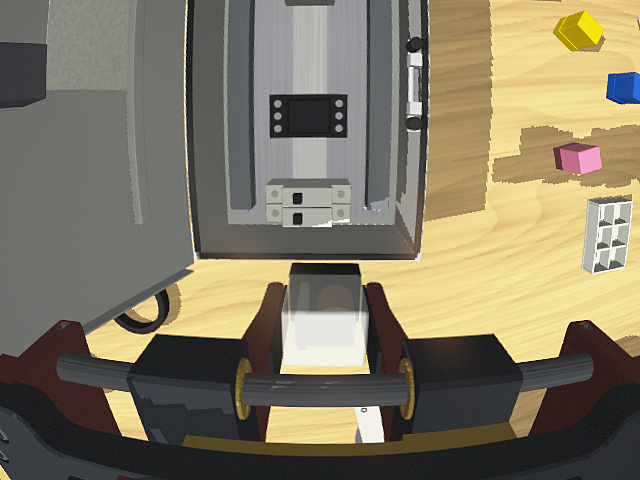

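Wrist view: socket at (308,116), nearly square to the camera, with the breakers below it. The relay is held upright between the fingers, its foot edge at row 264. Fitting both.

```bash
cat > sock.py <<'E'
from rel import *
def sockfit(p,x0=495,y0=83):
    c,r=np.round(proj(p,[x0,y0,50])).astype(int)
    v=p['color'].max(2);z=np.zeros(v.shape,np.uint8);a=45
    w=(v<60).astype(np.uint8);z[max(r-a,0):r+a,c-50:c+50]=w[max(r-a,0):r+a,c-50:c+50]
    z=cv2.morphologyEx(z,cv2.MORPH_CLOSE,np.ones((9,9)))
    z=cv2.morphologyEx(z,cv2.MORPH_OPEN,np.ones((9,9)))
    n,l,st,ce=cv2.connectedComponentsWithStats(z);i=1+np.argmin([np.hypot(*(q-[c,r])) for q in ce[1:]]);print(st[i])
    z=(l==i).astype(np.uint8)
    f=lambda v:(lambda m:-float((m&z).sum())/(m|z).sum())(sil(p,corners(*v,z0=27.5,a=42,b=74,h=30)))
    r=differential_evolution(f,[(x0-15,x0+15),(y0-15,y0+15),(-.4,0)],maxiter=60,seed=1,tol=1e-5)
    return r.x,r.fun
if __name__=='__main__':
    p=get_image('wrist');p['fish']=1
    print('socket',*sockfit(p))
    o=get_obs();e=o['ee_pos'];yaw=2*np.arctan2(o['orientation'][1],o['orientation'][0]);print(e,yaw)
    im=p['color'];v=im.max(2)
    print('col313-335 rows', [int(np.median(v[r,300:350])) for r in range(252,380,2)])
    cd=np.array([-np.sin(yaw),np.cos(yaw)])
    for d in(-4,0,4):
      for b in(-24,-22):
        P=corners(e[0]+d*cd[0],e[1]+d*cd[1],yaw+np.pi/2,z0=e[2]+b);print(d,b,sorted([tuple(np.round(proj(p,q)).astype(int)) for q in P],key=lambda t:t[1]))
    for q in ('top','side'):
      k=get_image(q);print(q,[(atz(k,*m['location'],27.5),round(m['p'],2)) for m in mark_of(k,'socket')[:2]])
E
python3 sock.py
```

```text
[ 268   95   78   43 3299]
socket [495.391  84.977  -0.227] -0.9590116279069767
[400.349  87.214 252.625] -1.7867718452667163
col313-335 rows [91, 38, 53, 50, 146, 255, 23, 28, 29, 29, 29, 46, 86, 85, 84, 84, 85, 96, 100, 101, 101, 101, 101, 101, 102, 103, 103, 103, 107, 123, 162, 209, 233, 233, 232, 232, 232, 232, 232, 232, 232, 233, 233, 233, 233, 233, 233, 242, 243, 244, 244, 244, 244, 244, 244, 244, 244, 241, 241, 241, 245, 182, 59, 65]
-4 -24 [(np.int64(360), np.int64(264)), (np.int64(293), np.int64(264)), (np.int64(358), np.int64(310)), (np.int64(294), np.int64(310)), (np.int64(372), np.int64(314)), (np.int64(282), np.int64(314)), (np.int64(368), np.int64(369)), (np.int64(285), np.int64(370))]
-4 -22 [(np.int64(360), np.int64(265)), (np.int64(292), np.int64(265)), (np.int64(358), np.int64(312)), (np.int64(294), np.int64(312)), (np.int64(372), np.int64(316)), (np.int64(281), np.int64(316)), (np.int64(368), np.int64(372)), (np.int64(285), np.int64(372))]
0 -24 [(np.int64(360), np.int64(257)), (np.int64(292), np.int64(257)), (np.int64(358), np.int64(304)), (np.int64(294), np.int64
[... 370 characters left out ...]
.int64(284), np.int64(365))]
4 -24 [(np.int64(360), np.int64(250)), (np.int64(292), np.int64(250)), (np.int64(373), np.int64(296)), (np.int64(281), np.int64(296)), (np.int64(358), np.int64(297)), (np.int64(294), np.int64(297)), (np.int64(369), np.int64(355)), (np.int64(284), np.int64(355))]
4 -22 [(np.int64(360), np.int64(251)), (np.int64(292), np.int64(251)), (np.int64(373), np.int64(298)), (np.int64(280), np.int64(298)), (np.int64(359), np.int64(299)), (np.int64(294), np.int64(299)), (np.int64(369), np.int64(357)), (np.int64(284), np.int64(357))]
top [(array([519.303,  76.614,  27.5  ]), 0.69), (array([ 486.899, -409.218,   27.5  ]), 0.23)]
side [(array([496.316,  83.257,  27.5  ]), 0.62)]
```

move_arm([
  [38, -1, 0, 0, 0, 0, 20],
  [76, -2, -10, 0, 0, 0, 20],
  [97, -3, -45, 0, 0, 0, 20],
  [97, -3, -85, 0, 0, 0, 20],
  [97, -3, -115, 0, 0, 0, 20],
])

```text
t: 8.58
ee_pos: [497.9, 84.8, 135.3]
orientation: [1.97, -2.447, -0.0]
ft_force: [-0.9, -0.5, -1.0]
width: 35.8
```

move_arm([
  [0, 0, -20, 0, 0, 0, 20],
  [0, 0, -40, 0, 0, 0, 20],
  [0, 0, -48, 0, 0, 0, 20],
  [0, 0, -48, 0, 0, 0, 20],
  [0, 0, -48, 0, 0, 0, 20],
])

```text
t: 9.0
ee_pos: [497.4, 85.1, 89.9]
orientation: [1.971, -2.446, -0.0]
ft_force: [-0.9, 0.3, -0.7]
width: 36.2
```

Run:
```python
from rel import *
o=get_obs();print(o['t'],o['ee_pos'],o['orientation'],o['width'],o['ft_force'])
p=snap('wrist');p['fish']=1
im=p['color'][190:350,240:420][:,:,::-1]
cv2.imwrite('pics/w5.png',cv2.convertScaleAbs(cv2.resize(im,None,fx=4,fy=4,interpolation=2)[:600],alpha=1.5,beta=20))
for b in (57.5,): print([np.round(proj(p,q)) for q in corners(495.4,84.5,-.222,z0=b,a=31,b=39,h=0)[:4]],[np.round(proj(p,q)) for q in corners(495.4,84.5,-.222,z0=b,a=42,b=74,h=0)[:4]])
```

```text
9.0 [497.352  85.142  89.9  ] [ 1.971 -2.446 -0.   ] 36.15371093479384 [-0.924  0.272 -0.68 ]
[array([361., 302.]), array([294., 302.]), array([363., 252.]), array([293., 252.])] [array([389., 310.]), array([265., 310.]), array([395., 243.]), array([262., 242.])]
```

View pics/w5.png

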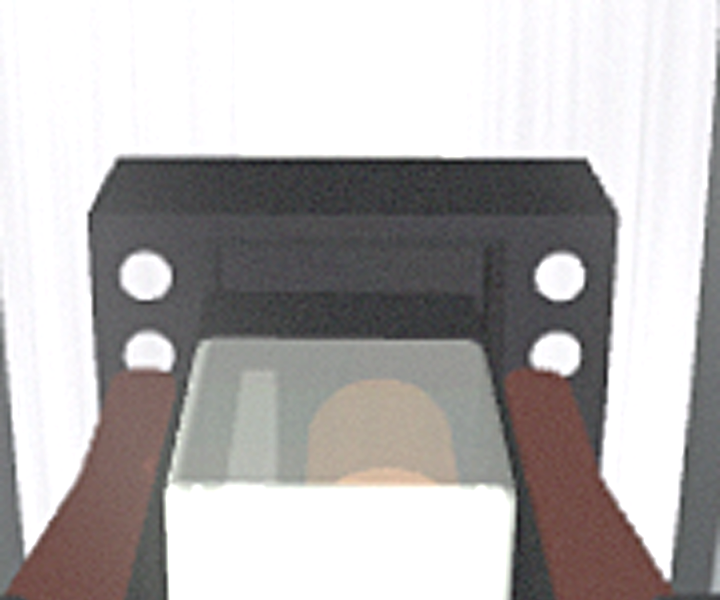

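The relay hovers over the pocket. In the crop, the socket is centred at column 354 and the relay's foot at 339, so it needs about 2 mm toward image right. The foot's lower edge is at row 293. Computing the fore-aft offset.

Run:
```python
from rel import *
p=get_image('wrist');p['fish']=1
o=get_obs();e=o['ee_pos'];yaw=2*np.arctan2(o['orientation'][1],o['orientation'][0])
cd=np.array([-np.sin(yaw),np.cos(yaw)]);tx=np.array([np.cos(yaw),np.sin(yaw)])
rel=lambda P:((P[:2]-e[:2])@cd,(P[:2]-e[:2])@tx)
S=np.array([495.4,84.98]);print(e,yaw,'sock fit',rel(S))
print('socket front edge->centre',[np.subtract(rel(atz(p,190+213/4,240+354/4,57.5)),(21,0))])
for b in(-24,-23,-22): print(b,'foot',np.subtract(rel(atz(p,190+293/4,240+339/4,e[2]+b)),(14,0)),'top',np.subtract(rel(atz(p,190+485/4,240+340/4,e[2]+b+56)),(14,0)))
```

```text
[498.112  85.31   90.902] 4.498130695283622 sock fit (np.float64(-2.5795503355600378), np.float64(0.8986268116198797))
socket front edge->centre [array([-2.386,  1.363])]
-24 foot [-3.638 -0.709] top [-2.77  -0.605]
-23 foot [-3.259 -0.709] top [-2.235 -0.606]
-22 foot [-2.88  -0.709] top [-1.7   -0.606]
```

move_arm([
  [0.4, -2.1, 0, 0, 0, -0.01, 20],
  [0.4, -2.1, -5, 0, 0, -0.01, 20],
  [0.4, -2.1, -8, 0, 0, -0.01, 20],
  [0.4, -2.1, -10, 0, 0, -0.01, 20],
  [0.4, -2.1, -10, 0, 0, -0.01, 20],
])

```text
t: 9.52
ee_pos: [497.2, 83.0, 79.3]
orientation: [1.959, -2.456, -0.001]
ft_force: [-0.3, 0.8, -1.0]
width: 36.0
```

move_arm([
  [0, 0, -1, 0, 0, 0, 20],
  [0, 0, -2, 0, 0, 0, 20],
  [0, 0, -3, 0, 0, 0, 20],
  [0, 0, -3, 0, 0, 0, 20],
])

```text
t: 9.85
ee_pos: [497.4, 83.1, 76.5]
orientation: [1.959, -2.456, -0.0]
ft_force: [-0.1, 0.6, -1.1]
width: 36.0
```

move_arm([
  [0, 0, -1.5, 0, 0, 0, 20],
  [0, 0, -3, 0, 0, 0, 20],
  [0, 0, -4.5, 0, 0, 0, 20],
  [0, 0, -6, 0, 0, 0, 20],
  [0, 0, -6, 0, 0, 0, 20],
])

```text
t: 10.27
ee_pos: [497.3, 83.1, 70.3]
orientation: [1.959, -2.456, -0.0]
ft_force: [-0.4, -0.1, -0.5]
width: 36.2
```

move_arm([
  [0, 0, -1, 0, 0, 0, 20],
  [0, 0, -1.5, 0, 0, 0, 20],
  [0, 0, -2, 0, 0, 0, 20],
  [0, 0, -2, 0, 0, 0, 20],
])

```text
t: 10.6
ee_pos: [497.5, 83.1, 68.6]
orientation: [1.959, -2.456, -0.0]
ft_force: [-0.3, 0.3, -1.3]
width: 36.4
```

move_arm([
  [0, 0, -0.7, 0, 0, 0, 20],
  [0, 0, -1.3, 0, 0, 0, 20],
  [0, 0, -1.3, 0, 0, 0, 20],
])

```text
t: 10.85
ee_pos: [497.6, 83.1, 67.5]
orientation: [-1.959, 2.456, -0.0]
ft_force: [-0.8, 0.3, 0.3]
width: 36.0
```

move_arm([
  [0, 0, -0.6, 0, 0, 0, 20],
  [0, 0, -1, 0, 0, 0, 20],
  [0, 0, -1, 0, 0, 0, 20],
])

```text
t: 11.1
ee_pos: [497.7, 83.1, 67.4]
orientation: [-1.959, 2.456, -0.0]
ft_force: [-4.7, -1.4, 13.8]
width: 35.6
```

Floor contact at 13.8 N with the TCP at 67.4, which puts the underside at about 43.5 mm: home. Releasing.

move_arm([
  [0, 0, 0.6, 0, 0, 0, 20],
  [0, 0, 0.6, 0, 0, 0, 40],
  [0, 0, 0.6, 0, 0, 0, 50],
  [0, 0, 0.6, 0, 0, 0, 56],
  [0, 0, 0.6, 0, 0, 0, 56],
])

```text
t: 11.52
ee_pos: [497.5, 83.1, 66.8]
orientation: [1.959, -2.456, -0.0]
ft_force: [-1.4, 0.3, -0.9]
width: 54.6
```

move_arm([
  [0, 0, 10, 0, 0, 0, 56],
  [0, 0, 30, 0, 0, 0, 56],
  [0, 0, 60, 0, 0, 0, 56],
  [0, 0, 95, 0, 0, 0, 56],
  [-10, 0, 130, 0, 0, 0, 56],
])

```text
t: 11.93
ee_pos: [488.4, 83.1, 198.9]
orientation: [-1.958, 2.456, -0.001]
ft_force: [0.5, 0.4, 0.1]
width: 55.9
```

move_arm([
  [-35, 8, 15, 0, 0, 0, 56],
  [-70, 16, 30, 0, 0, 0, 56],
  [-90, 20, 50, 0, 0, 0, 30],
  [-90, 20, 50, 0, 0, 0, 10],
  [-90, 20, 50, 0, 0, 0, 0],
])

```text
t: 12.35
ee_pos: [397.7, 103.4, 248.6]
orientation: [-1.958, 2.452, -0.003]
ft_force: [-0.4, -0.5, -0.6]
width: 39.4
```

Run:
```python
from sock import *
o=get_obs();print(o['t'],o['ee_pos'],o['orientation'],o['width'],o['ft_force'],o['qpos'])
p=snap('wrist');p['fish']=1
cv2.imwrite('pics/w6.png',p['color'][:,:,::-1])
for l,z in [('socket',27.5),('relay',43.5),('hinge',124),('door_push',300)]:
  print(l,[(np.round(m['location']),atz(p,*m['location'],z),round(m['p'],2)) for m in mark_of(p,l)[:3]])
for k in (27.5,): print([np.round(proj(p,q)) for q in corners(495.4,84.98,-.222,z0=43.5)])
```

```text
12.35 [397.681 103.425 248.576] [-1.958  2.452 -0.003] 39.38793275876298 [-0.439 -0.483 -0.588] [ 0.226  0.06   2.052 -0.     1.026  2.02 ]
socket []
relay [(array([ 30., 578.]), array([ 549.764, -228.477,   43.5  ]), 0.93), (array([110., 324.]), array([495.622,  83.318,  43.5  ]), 0.81), (array([ 83., 620.]), array([ 483.732, -286.279,   43.5  ]), 0.78)]
hinge [(array([ 80., 192.]), array([542.76 , 178.413, 124.   ]), 0.86)]
door_push [(array([ 80., 193.]), array([502.231, 121.748, 300.   ]), 0.59)]
[array([341., 125.]), array([304., 125.]), array([341.,  97.]), array([304.,  97.]), array([343., 124.]), array([300., 124.]), array([343.,  91.]), array([300.,  91.])]
```

View pics/w6.png

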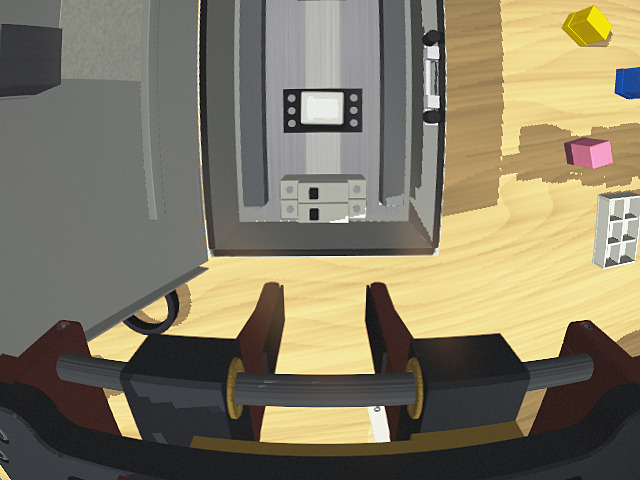

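The wrist view shows the relay seated: its top spans columns 301–343, rows 91–124, as the model predicts for home. Next, up and over behind the door.

move_arm([
  [0, 0, 35, 0, 0, 0, 0],
  [0, 0, 70, 0, 0, 0, 0],
  [10, 10, 105, 0, 0, 0, 0],
  [30, 30, 130, 0, 0, 0, 0],
  [55, 55, 135, 0, 0, 0, 0],
])

```text
t: 13.02
ee_pos: [455.0, 158.5, 386.5]
orientation: [-1.953, 2.453, -0.004]
ft_force: [1.1, -0.8, 0.9]
width: 0.4
```

move_arm([
  [25, 27, 0, 0, 0, 0, 0],
  [50, 54, 0, 0, 0, 0, 0],
  [75, 81, 0, 0, 0, 0, 0],
  [100, 108, 0, 0, 0, 0, 0],
  [114, 128, 0, 0, 0, 0, 0],
])

```text
t: 13.43
ee_pos: [569.0, 288.0, 379.8]
orientation: [1.958, -2.455, -0.001]
ft_force: [-0.4, -0.8, -0.6]
width: 0.5
```

move_arm([
  [0, 0, 0, 0, 0, 0, 0],
  [0, 0, 0, 0, 0, 0, 0],
])

```text
t: 13.6
ee_pos: [567.0, 286.5, 379.6]
orientation: [1.958, -2.453, -0.001]
ft_force: [0.2, -0.4, -0.3]
width: 0.4
```

Run:
```python
from rel import *
o=get_obs();print(o['t'],o['ee_pos'],o['orientation'],o['width'],o['ft_force'],o['qpos'])
s=snap('side','s7');t=snap('top','t7')
cv2.imwrite('pics/st7.png',np.hstack([cv2.resize(s['color'][60:320,230:480],None,fx=1.6,fy=1.6),cv2.resize(t['color'][110:370,150:390],None,fx=1.6,fy=1.6)])[:,:,::-1])
for l in ['relay','door_push','hinge']:
  for n,q in(('t',t),('s',s)): print(l,n,[(np.round(m['location'],1),round(m['p'],2)) for m in mark_of(q,l)[:5]])
```

```text
13.6 [566.991 286.464 379.618] [ 1.958 -2.453 -0.001] 0.39962227216158913 [ 0.248 -0.402 -0.301] [ 0.449  0.31   1.433 -0.     1.402  2.244]
relay t [(array([254.3, 287.1]), 0.59), (array([241.5, 407.5]), 0.54), (array([268.1, 430.8]), 0.53), (array([292.4, 397.7]), 0.51)]
relay s [(array([386.3, 272.8]), 0.91), (array([250.7, 317.5]), 0.69), (array([345.7, 246.1]), 0.66), (array([362.6, 315.7]), 0.59)]
door_push t [(array([207. , 210.4]), 0.83)]
door_push s [(array([139.8, 351.4]), 0.89)]
hinge t [(array([231.2, 252. ]), 0.83), (array([213.6, 384.2]), 0.67)]
hinge s [(array([208.2, 343.5]), 0.88)]
```

View pics/st7.png

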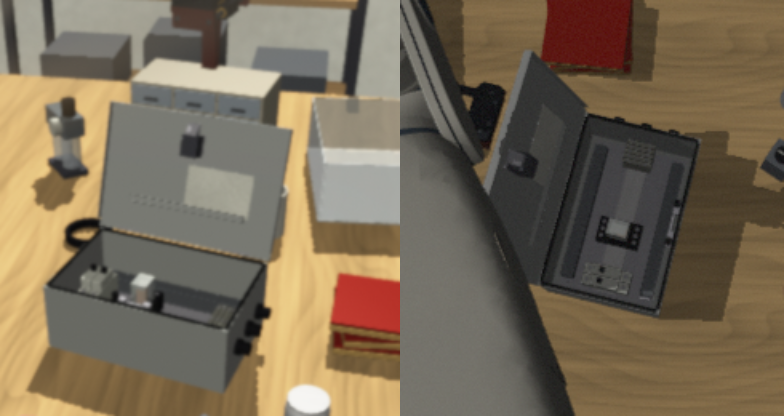

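Side and top views: the relay sits upright in the socket and the gripper is behind the open door, clear of it. Going down behind the door.

move_arm([
  [0, 0, -35, 0, 0, 0, 0],
  [0, 0, -70, 0, 0, 0, 0],
  [0, 0, -100, 0, 0, 0, 0],
  [0, 0, -116, 0, 0, 0, 0],
  [0, 0, -116, 0, 0, 0, 0],
])

```text
t: 14.42
ee_pos: [564.2, 284.8, 261.9]
orientation: [1.954, -2.451, -0.002]
ft_force: [-0.3, -0.8, -0.4]
width: 0.8
```

move_arm([
  [-1.8, -8, 0, 0, 0, 0, 0],
  [-3.5, -15, 0, 0, 0, 0, 0],
  [-5, -22, 0, 0, 0, 0, 0],
  [-6.6, -29, 0, 0, 0, 0, 0],
  [-8, -36, 0, 0, 0, 0, 0],
])

```text
t: 14.83
ee_pos: [559.9, 251.5, 269.1]
orientation: [-1.953, 2.451, 0.002]
ft_force: [-0.2, 10.7, 11.8]
width: 0.8
```

An upward force appeared, so the door edge is catching the finger bases. I'll back off a little and go higher.

move_arm([
  [1, 5, 5, 0, 0, 0, 0],
  [1, 5, 15, 0, 0, 0, 0],
  [1, 5, 25, 0, 0, 0, 0],
  [1, 5, 25, 0, 0, 0, 0],
])

```text
t: 15.17
ee_pos: [560.7, 255.5, 294.0]
orientation: [-1.957, 2.453, -0.002]
ft_force: [0.4, 0.3, -1.5]
width: 0.6
```

move_arm([
  [-1, -4, 0, 0, 0, 0, 0],
  [-2, -8, 0, 0, 0, 0, 0],
  [-3, -12, 0, 0, 0, 0, 0],
  [-4, -16, 0, 0, 0, 0, 0],
])

```text
t: 15.5
ee_pos: [556.5, 241.1, 292.7]
orientation: [-1.955, 2.451, 0.003]
ft_force: [0.3, 9.3, 11.6]
width: 0.1
```

move_arm([
  [-1, -5, 2, 0, 0, 0, 0],
  [-2, -10, 4, 0, 0, 0, 0],
  [-3.5, -15, 6, 0, 0, 0, 0],
  [-4.5, -20, 7, 0, 0, 0, 0],
])

```text
t: 15.83
ee_pos: [551.5, 219.7, 298.0]
orientation: [-1.958, 2.454, 0.001]
ft_force: [2.6, 4.9, 0.5]
width: 0.4
```

```bash
cat > door.py <<'E'
from rel import *
H=np.array([543,177,124]);Y=np.array([.22,.975])
o=get_obs();e=o['ee_pos'];print(o['t'],e,"y'",(e[:2]-H[:2])@Y,'f',o['ft_force'])
t=snap('top');s=snap('side')
a=mark_of(t,'door_push')[:2];b=mark_of(s,'door_push')[:2]
for A in a:
  for B in b:
    P=tri([ray(t,*A['location']),ray(s,*B['location'])]);y=(P[:2]-H[:2])@Y;z=P[2]-124
    print(round(A['p'],2),round(B['p'],2),P,'r',np.hypot(y,z),'theta',np.arctan2(z,-y)-.0167)
E
python3 door.py
```

```text
15.8333 [551.523 219.737 298.003] y' 43.54335044212961 f [2.618 4.945 0.506]
0.64 0.81 [ 557.303 -116.635  424.139] r 412.6209493582204 theta 0.7978205231092178
0.64 0.73 [ 516.189 -153.743  322.675] r 383.79727493522455 theta 0.5274084244308473
```

move_arm([
  [-2.4, -10.7, 0, 0, 0, 0, 0],
  [-4.8, -21.4, 0, 0, 0, 0, 0],
  [-7.3, -32, 0, 0, 0, 0, 0],
  [-9.7, -43, 0, 0, 0, 0, 0],
  [-12.3, -54, -1, 0, 0, 0, 0],
])

```text
t: 16.45
ee_pos: [539.6, 165.7, 297.9]
orientation: [-1.957, 2.453, -0.0]
ft_force: [3.2, 5.0, 4.7]
width: 0.6
```

move_arm([
  [-2, -9, -1, 0, 0, 0, 0],
  [-4, -17, -3, 0, 0, 0, 0],
  [-6, -25, -5, 0, 0, 0, 0],
  [-7.5, -33, -8, 0, 0, 0, 0],
])

```text
t: 16.78
ee_pos: [532.0, 132.3, 289.8]
orientation: [-1.958, 2.454, -0.001]
ft_force: [1.8, 3.1, 6.3]
width: 0.4
```

move_arm([
  [-2.9, -12.7, -6, 0, 0, 0, 0],
  [-5.5, -24.4, -13, 0, 0, 0, 0],
  [-7.9, -35, -20, 0, 0, 0, 0],
  [-10.3, -46, -27, 0, 0, 0, 0],
  [-12.5, -55.6, -35, 0, 0, 0, 0],
])

```text
t: 17.2
ee_pos: [519.0, 76.0, 254.0]
orientation: [-1.958, 2.455, -0.001]
ft_force: [2.4, 1.3, 4.4]
width: 0.8
```

move_arm([
  [-2.2, -9.7, -9, 0, 0, 0, 0],
  [-4.2, -18, -18, 0, 0, 0, 0],
  [-6, -26.3, -29, 0, 0, 0, 0],
  [-7.6, -33.5, -40, 0, 0, 0, 0],
])

```text
t: 17.53
ee_pos: [511.1, 41.9, 213.2]
orientation: [1.959, -2.456, 0.001]
ft_force: [3.4, 0.2, 3.6]
width: 0.3
```

```bash
python3 door.py
```

```text
17.5333 [511.123  41.887 213.192] y' -138.7480903736902 f [3.435 0.25  3.592]
0.94 0.86 [513.912  30.518 206.995] r 170.74677008920878 theta 0.4908895438617597
```

move_arm([
  [-1.5, -6, -10, 0, 0, 0, 0],
  [-2.6, -11.5, -20, 0, 0, 0, 0],
  [-3.7, -17, -30, 0, 0, 0, 0],
  [-5, -22, -40, 0, 0, 0, 0],
  [-6.4, -27, -49, 0, 0, 0, 0],
])

```text
t: 18.15
ee_pos: [504.4, 15.6, 163.8]
orientation: [1.959, -2.456, -0.0]
ft_force: [1.3, 2.9, 1.7]
width: 0.6
```

```bash
python3 door.py
```

```text
18.15 [504.439  15.581 163.759] y' -165.866715887456 f [1.258 2.916 1.72 ]
```

move_arm([
  [-1, -4, -3, 0, 0, 0, 0],
  [-2, -8, -7, 0, 0, 0, 0],
  [-3, -12, -11, 0, 0, 0, 0],
  [-3, -12, -14, 0, 0, 0, 0],
  [-3, -12, -14, 0, 0, 0, 0],
])

```text
t: 18.77
ee_pos: [501.6, 3.5, 150.5]
orientation: [1.958, -2.456, 0.0]
ft_force: [-0.5, -0.9, 0.3]
width: 0.4
```

move_arm([
  [0, 0, -2, 0, 0, 0, 0],
  [0, 0, -4, 0, 0, 0, 0],
  [0, 0, -6, 0, 0, 0, 0],
  [0, 0, -6, 0, 0, 0, 0],
])

```text
t: 19.1
ee_pos: [501.5, 4.0, 144.6]
orientation: [1.959, -2.456, -0.0]
ft_force: [0.4, -0.1, 1.0]
width: 0.0
```

move_arm([
  [0, 0, -2, 0, 0, 0, 0],
  [0, 0, -4, 0, 0, 0, 0],
  [0, 0, -4, 0, 0, 0, 0],
])

```text
t: 19.35
ee_pos: [501.6, 3.9, 140.8]
orientation: [1.959, -2.455, 0.0]
ft_force: [-0.7, -2.0, 3.9]
width: 0.7
```

move_arm([
  [0, 0, -1.5, 0, 0, 0, 0],
  [0, 0, -3, 0, 0, 0, 0],
  [0, 0, -3, 0, 0, 0, 0],
])

```text
t: 19.6
ee_pos: [501.6, 3.7, 138.1]
orientation: [1.959, -2.455, 0.0]
ft_force: [-1.9, -3.5, 6.5]
width: 0.8
```

```bash
python3 door.py
```

```text
19.6 [501.554   3.712 138.052] y' -178.07421039456037 f [-1.938 -3.523  6.506]
```

move_arm([
  [0, 0, -1, 0, 0, 0, 0],
  [0, 0, -2, 0, 0, 0, 0],
  [0, 0, -2, 0, 0, 0, 0],
])

```text
t: 20.05
ee_pos: [501.5, 3.6, 136.1]
orientation: [1.959, -2.455, 0.001]
ft_force: [-1.3, -4.5, 6.3]
width: 0.6
```

move_arm([
  [0, 0, -1, 0, 0, 0, 0],
  [0, 0, -2, 0, 0, 0, 0],
  [0, 0, -2, 0, 0, 0, 0],
])

```text
t: 20.3
ee_pos: [501.5, 3.4, 134.2]
orientation: [1.959, -2.455, 0.001]
ft_force: [-2.5, -4.9, 7.7]
width: 0.9
```

move_arm([
  [0, 0, -0.7, 0, 0, 0, 0],
  [0, 0, -1.4, 0, 0, 0, 0],
  [0, 0, -1.4, 0, 0, 0, 0],
])

```text
t: 20.55
ee_pos: [501.5, 3.4, 132.9]
orientation: [1.959, -2.455, 0.001]
ft_force: [-3.5, -5.4, 8.6]
width: 0.7
```

move_arm([
  [0, 0, -0.7, 0, 0, 0, 0],
  [0, 0, -1.4, 0, 0, 0, 0],
  [0, 0, -1.4, 0, 0, 0, 0],
])

```text
t: 20.8
ee_pos: [501.5, 3.6, 131.2]
orientation: [1.959, -2.455, 0.001]
ft_force: [-1.2, -4.4, 5.9]
width: 0.5
```

move_arm([
  [0, 0, -0.7, 0, 0, 0, 0],
  [0, 0, -1.4, 0, 0, 0, 0],
  [0, 0, -1.4, 0, 0, 0, 0],
])

```text
t: 21.05
ee_pos: [501.6, 3.7, 129.8]
orientation: [1.959, -2.455, 0.0]
ft_force: [-1.4, -3.7, 5.0]
width: 0.7
```

move_arm([
  [0, 0, -0.6, 0, 0, 0, 0],
  [0, 0, -1, 0, 0, 0, 0],
  [0, 0, -1, 0, 0, 0, 0],
])

```text
t: 21.3
ee_pos: [501.6, 3.7, 129.1]
orientation: [1.959, -2.455, 0.0]
ft_force: [-2.4, -3.9, 8.1]
width: 0.3
```

move_arm([
  [0, 0, -0.5, 0, 0, 0, 0],
  [0, 0, -1, 0, 0, 0, 0],
  [0, 0, -1, 0, 0, 0, 0],
])

```text
t: 21.55
ee_pos: [501.6, 3.7, 128.4]
orientation: [1.959, -2.455, 0.001]
ft_force: [-3.3, -4.6, 11.4]
width: 0.5
```

move_arm([
  [0, 0, -0.5, 0, 0, 0, 0],
  [0, 0, -1, 0, 0, 0, 0],
  [0, 0, -1, 0, 0, 0, 0],
])

```text
t: 21.8
ee_pos: [501.6, 3.6, 127.6]
orientation: [1.959, -2.455, 0.001]
ft_force: [-5.5, -4.5, 14.2]
width: 0.4
```

move_arm([
  [0, 0, -0.5, 0, 0, 0, 0],
  [0, 0, -1, 0, 0, 0, 0],
  [0, 0, -1, 0, 0, 0, 0],
])

```text
t: 22.05
ee_pos: [501.6, 3.6, 126.8]
orientation: [1.959, -2.455, 0.001]
ft_force: [-5.1, -4.6, 17.2]
width: 0.2
```

move_arm([
  [0, 0, -0.4, 0, 0, 0, 0],
  [0, 0, -0.7, 0, 0, 0, 0],
  [0, 0, -0.7, 0, 0, 0, 0],
])

```text
t: 22.3
ee_pos: [501.6, 3.6, 126.2]
orientation: [1.959, -2.455, 0.001]
ft_force: [-5.9, -4.4, 19.1]
width: 0.3
```

move_arm([
  [0, 0, -0.4, 0, 0, 0, 0],
  [0, 0, -0.7, 0, 0, 0, 0],
  [0, 0, -0.7, 0, 0, 0, 0],
])

```text
t: 22.55
ee_pos: [501.7, 3.6, 125.6]
orientation: [1.959, -2.455, 0.001]
ft_force: [-5.9, -5.4, 19.6]
width: 0.4
```

move_arm([
  [0, 0, -0.4, 0, 0, 0, 0],
  [0, 0, -0.7, 0, 0, 0, 0],
  [0, 0, -0.7, 0, 0, 0, 0],
])

```text
t: 22.8
ee_pos: [501.7, 3.6, 125.4]
orientation: [1.959, -2.455, 0.001]
ft_force: [-7.9, -5.0, 25.1]
width: 0.7
```

move_arm([
  [0, 0, -0.3, 0, 0, 0, 0],
  [0, 0, -0.5, 0, 0, 0, 0],
  [0, 0, -0.5, 0, 0, 0, 0],
])

```text
t: 23.05
ee_pos: [501.6, 3.6, 125.1]
orientation: [1.959, -2.455, 0.001]
ft_force: [-8.9, -4.4, 28.4]
width: 0.5
```

Now it's stiff, 25–28 N with almost no travel: the solid stops. I'll back off slowly and watch whether the door follows.

move_arm([
  [0, 0, 1, 0, 0, 0, 0],
  [0, 0, 1.7, 0, 0, 0, 0],
  [0, 0, 1.7, 0, 0, 0, 0],
])

```text
t: 23.3
ee_pos: [501.6, 3.6, 125.7]
orientation: [1.959, -2.455, 0.001]
ft_force: [-5.4, -4.9, 14.9]
width: 0.5
```

move_arm([
  [0, 0, 0.5, 0, 0, 0, 0],
  [0, 0, 1, 0, 0, 0, 0],
  [0, 0, 1, 0, 0, 0, 0],
])

```text
t: 23.55
ee_pos: [501.7, 4.1, 125.9]
orientation: [-1.959, 2.456, 0.0]
ft_force: [-2.0, -2.5, 5.9]
width: 0.8
```

move_arm([
  [0, 0, 0.5, 0, 0, 0, 0],
  [0, 0, 1, 0, 0, 0, 0],
  [0, 0, 1, 0, 0, 0, 0],
])

```text
t: 23.8
ee_pos: [501.6, 4.3, 126.6]
orientation: [1.959, -2.456, -0.001]
ft_force: [-1.0, -0.3, -0.6]
width: 0.5
```

The force vanished at z≈126.3, where it had been about 18 N on the way down, so the latch is holding the buffers. Retreating.

move_arm([
  [0, 0, 10, 0, 0, 0, 0],
  [0, 0, 40, 0, 0, 0, 0],
  [0, -10, 80, 0, 0, 0, 0],
  [0, -40, 110, 0, 0, 0, 0],
  [-10, -75, 130, 0, 0, 0, 0],
])

```text
t: 24.22
ee_pos: [494.2, -70.4, 260.6]
orientation: [-1.96, 2.45, -0.006]
ft_force: [1.2, -0.6, 1.3]
width: 0.1
```

move_arm([
  [-15, -35, 20, 0, 0, 0, 0],
  [-30, -70, 40, 0, 0, 0, 0],
  [-45, -105, 60, 0, 0, 0, 0],
  [-45, -105, 60, 0, 0, 0, 0],
  [-45, -105, 60, 0, 0, 0, 0],
])

```text
t: 24.63
ee_pos: [446.8, -177.2, 318.4]
orientation: [-1.953, 2.458, -0.004]
ft_force: [-0.0, 0.4, -0.7]
width: 0.5
```

```bash
python3 door.py
python3 - <<'E'
from rel import *
p=snap('side');cv2.imwrite('pics/s9.png',cv2.resize(p['color'][180:420,150:470],(800,600))[:,:,::-1])
E
```

```text
24.6333 [ 446.763 -177.171  318.434] y' -366.4888445826975 f [-0.033  0.359 -0.708]
0.92 0.87 [502.073   8.886 118.617] r 172.99865235248117 theta -0.047820806338265555
0.17 0.87 [ 366.714  432.577 -189.823] r 377.8294792453923 theta -2.1781185455483296
```

View pics/s9.png

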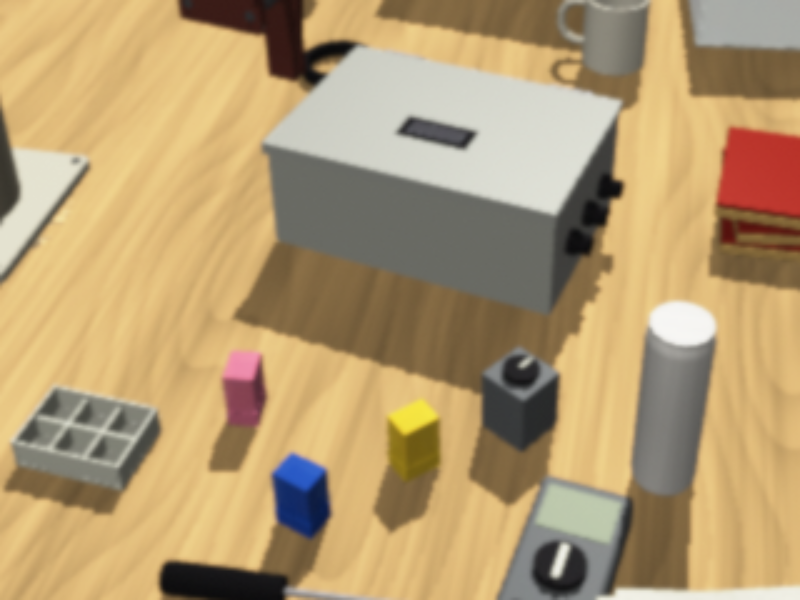

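The side view shows the door flat on the box and all the bystanders in place. Handing in.

```bash
python3 -c "
from workcell import close_job;print(close_job())"
```

```text
the job is handed in; nothing more can be done
None
```

The relay is plugged into its socket, the door is shut on its latch, and the job is handed in; the hand-in reports no verdict. It took about 25 s of the 64 s allowed.

- **Relay:** It met the pocket floor at about 14 N, with its underside at about 43.5 mm above the bench, the expected home height. After I let go, the camera views showed it upright and centred in the socket. It is now hidden by the closed door, so I could not look at it again.
- **Door:** I swung it over from behind and pressed it down in small steps. The highest wrist force I read was 28 N vertical, about 30 N in total, when the door reached its solid stops. I read forces only at the end of each move, so brief peaks in between were not seen.
- **Latch:** There was no clear drop in force when the bolt snapped. I judged it latched because, on backing off, the force went to zero at a height where it had been about 18 N going down.
- **Last checks:** The final picture showed the door flat on the box, the visible bystanders apparently where they started, and the arm clear.
- **Disagreements:** The camera estimate of the door angle at the end was -0.048 rad, a little past the -0.035 stated for latched. I put this down to camera error and a roughly known hinge height. Before the hover correction, the camera and gripper also disagreed by about 2 mm on where the relay sat.

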